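# File the hexagonal preserve jars label up

### The arm

A 6-joint arm with a two-finger parallel gripper is mounted at the origin on the work surface. World frame = base frame: x ahead of the robot, y to its left, z up, the work surface at z = 0. Lengths are in m, angles in rad, forces in N, time in s.
With the tool pointing down it reaches from about 0.25 to 0.725 m from the base axis. Payload 4 kg.
Tool frame: the origin (TCP) lies on the centre line of the jaws, within the pads' length; the fingertips stand ahead of it and the grasp point (between the pads) lies 11 mm behind it (bot.tip_extent is the z of the fingertips in the tool frame, in m); z points along the fingers, y is the direction in which the jaws open and shut (so a half turn about z gives the same grasp; the last joint's range is limited). The gripper opens to 85 mm and grips with 20 to 120 N. Pads are 22 mm wide; open, the fingers measure 114 mm over their backs; the gripper's body (76 mm by 85 mm) begins 54 mm behind the grasp point. The pads swing forward as they close: fully open they stand 13 mm farther back than shut.
Start: joints at [-1.205, 0.241, 0.005, 1.335, 0, 1.571], TCP at [0.179, -0.467, 0.213] pointing down, gripper open.
Joint ranges: [-2.72, 2.72], [-1.05, 1.87], [-1.09, 1.28], [-1.99, 2.15], [-1.42, 1.44], [-3.14, 3.14]. Speed limits (rad/s): [2.79, 2.79, 3.14, 3.14, 3.14, 3.14].

### API

Orientations are given as a unit quaternion [x, y, z, w].
In Python, from workcell import bot gives the robot as it stands.
- The arm moves only by the shell command python3 -m jog 'ROWS'. ROWS is JSON, a list that holds one entry, the list of rows, each a list of 7 numbers: the shift along the world's x, y, z in m, then the turn, a rotation vector about the world's x, y, z in degrees, then the closure in counts, from 0 (fully open) to 255 (shut). In form: [[[tx, ty, tz, ax, ay, az, fingers], ...]]. A call has 1 to 10 rows; each row is the pose to reach, as a shift and turn from the pose commanded when the call began; what a row does not reach only later rows make up. A row lasts 1/12 s, in which the tool goes at most 41.7 mm and 7.16 degrees, less where a joint would pass 70% of its speed; a pose out of reach is approached as far as the arm can. A call with a gripper value outside its range is refused whole. The fingers move at their own pace and stop on an object; the grip force is fixed at half the most. Time passes only in rows, so rows that repeat a pose let the fingers close. It gives the time, the measured TCP pose, the force and the opening at its end, in the units of the state.
- bot.get_obs(): the state, without advancing time (a new reading comes with each control period).
- bot.camera(name): name is "side" or "top" or "wrist"; returns the picture (420x560x3 uint8, blue, green, red); there is no depth.
- bot.camera_model(name): a dict with "K" (3x3 intrinsics, pixels), "T" (4x4, takes a point from camera to world coordinates). Camera axes: x right, y down, z forward; pixel columns grow to the right and rows downward; lengths in m; the calibration is good to about 2 mm. The wrist camera is an equidistant fisheye: a pixel r from the principal point sees the ray r / f radians off the axis. A picture is of the moment at which its call begins: read the wrist's pose just before it. camera_model takes no time and is no camera call; for the wrist camera it gives the pose at the moment of the call.
- bot.job_done(): hands the job in, once; it reports no verdict.
The state is a dict: "clock": time; "joint_pos": joint angles; "joint_vel": joint speeds; "tau": joint torques, N m; "eef_pos": TCP position; "tool_rot": TCP orientation; "ft_force": force on the tool from outside, world axes, zero at the start; "ft_torque": the same for the moment, N m; "grip_width": finger opening in m.
Only numpy, scipy, OpenCV 4.12 (cv2) and the standard library are available. Lean on these libraries where they do the work, as an engineer would, in place of code of your own. Each camera call takes 0.05 s, during which the arm holds its last target. There are 200 camera calls.

### The job

Two six-sided jars lie in the lanes of the wooden frame, labels turned away: file each at the end of its own lane on the side where the standing sample jar of its length is, long with long and short with short. Roll them over their flats and slide them, never lifting them off the bench, so that each ends lying square against that end batten with its label facing straight up. Leave the two sample jars and the two jars that lie waiting outside the frame where they are.

Things in the scene. Friction and masses are not known exactly. Their poses are not given: they have to be found in the camera images.
- rack: Frame of wooden battens (16 mm wide, 18 high, the two end ones 34) fixed to the bench, no floor. Origin at its centre on the bench; x across the lanes away from the robot, y along them to the left, z up. Battens along y at x = -152, 0, +152 mm make two lanes 136 mm wide, centred at x = -76 and +76. End battens' inner faces at y = -230 and +230 mm: a jar against one has its axis at y = -198 or +198.
- long_a: Long six-sided jar, 110 mm long with lid, about 300 g, 56 mm across flats, flats 32 mm wide, lying on a flat; white round lid at +x, a pale paper label on one flat. Origin on its axis at mid-length, 28 mm up; x along it to the lid, z out of the label. Starts with x along the frame's x within 0.1 rad, label not up, in a lane (to be filed) or outside an end batten (waiting: leave it).
- long_b: Long six-sided jar, 110 mm long with lid, about 300 g, 56 mm across flats, flats 32 mm wide, lying on a flat; white round lid at +x, a pale paper label on one flat. Origin on its axis at mid-length, 28 mm up; x along it to the lid, z out of the label. Starts with x along the frame's x within 0.1 rad, label not up, in a lane (to be filed) or outside an end batten (waiting: leave it).
- short_a: Short six-sided jar, 80 mm long with lid, about 220 g, 56 mm across flats, flats 32 mm wide, lying on a flat; white round lid at +x, a pale paper label on one flat. Origin on its axis at mid-length, 28 mm up; x along it to the lid, z out of the label. Starts with x along the frame's x within 0.1 rad, label not up, in a lane (to be filed) or outside an end batten (waiting: leave it).
- short_b: Short six-sided jar, 80 mm long with lid, about 220 g, 56 mm across flats, flats 32 mm wide, lying on a flat; white round lid at +x, a pale paper label on one flat. Origin on its axis at mid-length, 28 mm up; x along it to the lid, z out of the label. Starts with x along the frame's x within 0.1 rad, label not up, in a lane (to be filed) or outside an end batten (waiting: leave it).
- sample_long: The long sample: the same six-sided jar, 110 mm tall, 56 mm across flats, standing upright and loose on the bench about 80 mm outside one end batten of the frame (left or right end; the short sample stands outside the other). Origin at its middle, 55 mm above the bench; x points up to the lid.
- sample_short: The short sample: the same six-sided jar, 80 mm tall, standing upright and loose outside the other end batten. Origin at its middle, 40 mm above the bench; x points up to the lid. Of all the jars: one lying down slides when pushed level at or below mid-height, and rolls over to the next flat when its side corner is pushed forward and up.
Mind the look-alikes: they are no part of the job. Leave any black look-alike of the long_a alone. What is shaped like the short_a but black is not meant.

How it is judged:
At the end, for the whole second after the job is handed in: Both jars from the lanes rest on a flat at the frame's end by the sample of their length, within 12 mm of the end batten, square within 0.15 rad, label up within 0.15 rad; the waiting jars are outside the frame within 30 mm of their starts (((not (y of long_a in the frame of rack between -0.26 and 0.26 m) and distance of long_a from where it was at the start of the episode below 0.03 m) or (((y of sample_long in the frame of rack above 0 m and y of long_a in the frame of rack between 0.186 and 0.23 m) or (y of sample_long in the frame of rack below 0 m and y of long_a in the frame of rack between -0.23 and -0.186 m)) and x of long_a in the frame of rack between -0.15 and 0.15 m and angle between long_a's own z axis and vertical below 0.15 rad and angle between the x axis of long_a and the x axis of rack, either way round below 0.15 rad and height (world z) of long_a below 0.034 m and linear speed of long_a below 0.02 m/s)) and ((not (y of long_b in the frame of rack between -0.26 and 0.26 m) and distance of long_b from where it was at the start of the episode below 0.03 m) or (((y of sample_long in the frame of rack above 0 m and y of long_b in the frame of rack between 0.186 and 0.23 m) or (y of sample_long in the frame of rack below 0 m and y of long_b in the frame of rack between -0.23 and -0.186 m)) and x of long_b in the frame of rack between -0.15 and 0.15 m and angle between long_b's own z axis and vertical below 0.15 rad and angle between the x axis of long_b and the x axis of rack, either way round below 0.15 rad and height (world z) of long_b below 0.034 m and linear speed of long_b below 0.02 m/s)) and ((not (y of short_a in the frame of rack between -0.26 and 0.26 m) and distance of short_a from where it was at the start of the episode below 0.03 m) or (((y of sample_short in the frame of rack above 0 m and y of short_a in the frame of rack between 0.186 and 0.23 m) or (y of sample_short in the frame of rack below 0 m and y of short_a in the frame of rack between -0.23 and -0.186 m)) and x of short_a in the frame of rack between -0.15 and 0.15 m and angle between short_a's own z axis and vertical below 0.15 rad and angle between the x axis of short_a and the x axis of rack, either way round below 0.15 rad and height (world z) of short_a below 0.034 m and linear speed of short_a below 0.02 m/s)) and ((not (y of short_b in the frame of rack between -0.26 and 0.26 m) and distance of short_b from where it was at the start of the episode below 0.03 m) or (((y of sample_short in the frame of rack above 0 m and y of short_b in the frame of rack between 0.186 and 0.23 m) or (y of sample_short in the frame of rack below 0 m and y of short_b in the frame of rack between -0.23 and -0.186 m)) and x of short_b in the frame of rack between -0.15 and 0.15 m and angle between short_b's own z axis and vertical below 0.15 rad and angle between the x axis of short_b and the x axis of rack, either way round below 0.15 rad and height (world z) of short_b below 0.034 m and linear speed of short_b below 0.02 m/s))); the robot touches nothing.
It fails at once if a jar is lifted off the bench (its axis higher than 60 mm) (height (world z) of any of long_a, long_b, short_a, short_b above 0.06 m).
It fails at once if a sample jar is shifted by more than 30 mm or knocked over (distance of any of sample_long, sample_short from where it was at the start of the episode above 0.03 m or angle between any of sample_long, sample_short's own x axis and vertical above 0.5 rad).
It fails at once if a waiting jar is shifted by more than 30 mm ((not (y of long_a in the frame of rack between -0.26 and 0.26 m) and distance of long_a from where it was at the start of the episode above 0.03 m) or (not (y of long_b in the frame of rack between -0.26 and 0.26 m) and distance of long_b from where it was at the start of the episode above 0.03 m) or (not (y of short_a in the frame of rack between -0.26 and 0.26 m) and distance of short_a from where it was at the start of the episode above 0.03 m) or (not (y of short_b in the frame of rack between -0.26 and 0.26 m) and distance of short_b from where it was at the start of the episode above 0.03 m)).
It also fails if it takes over 58 s, if anything falls off the work surface, if the arm or the gripper's body presses on something with over 40 N, if the wrist force passes 120 N, or if a joint passes its speed limit or range.

## Working session

There is one attempt and no reset: what is moved stays moved. The work goes in short steps, Python scripts to look and compute and a shell command to move; the robot and the scene stay as the last step left them, time stands still between calls to the robot, and variables do not carry over. Pictures are saved under pics/ and viewed, about 8 in all and at most 12, crops included, and the job is handed in when it is done.

```bash
mkdir -p pics; ls; python3 - <<'E'
from workcell import bot
import cv2,numpy as np
for n in ("top","side"):
    im=bot.camera(n); cv2.imwrite(f"pics/{n}0.png",im)
    m=bot.camera_model(n); print(n,np.round(m["K"],1).tolist(),np.round(m["T"],4).tolist())
print(bot.tip_extent,bot.get_obs())
E
```

```text
pics
top [[485.6, 0.0, 278.8], [0.0, 485.6, 210.8], [0.0, 0.0, 1.0]] [[0.0204, -0.9848, 0.1727, 0.3948], [-0.9995, -0.0243, -0.0209, 0.0164], [0.0248, -0.1722, -0.9848, 1.1142], [0.0, 0.0, 0.0, 1.0]]
side [[447.0, 0.0, 276.0], [0.0, 447.0, 213.9], [0.0, 0.0, 1.0]] [[-0.7229, -0.5198, 0.4552, 0.0258], [-0.6908, 0.5573, -0.4606, 0.5549], [-0.0143, -0.6475, -0.762, 1.0174], [0.0, 0.0, 0.0, 1.0]]
0.008 {'clock': 0.1, 'joint_pos': array([-1.20502025e+00,  2.41365194e-01,  3.84302310e-03,  1.33521059e+00,
        2.27011882e-05,  1.57082056e+00]), 'joint_vel': array([ 4.29508067e-04, -2.24304242e-03,  4.94382619e-03,  1.40899708e-03,
        6.95419892e-04, -3.70326005e-05]), 'tau': array([ 5.72464178e-04, -3.73138690e+01,  2.53009915e+01,  1.08140084e-02,
        3.64597236e-05,  2.52692809e-05]), 'eef_pos': array([ 0.17862451, -0.46634785,  0.21228218]), 'tool_rot': array([ 9.83324291e-01,  1.81858188e-01, -1.64939710e-04, -9.54129888e-04]), 'ft_force': array([-1.16539881, -0.23533251, -0.34382555]), 'ft_torque': array([-0.02068583, -0.01380709, -0.0031739 ]), 'grip_width': 0.08565232452207007}
```

View pics/top0.png

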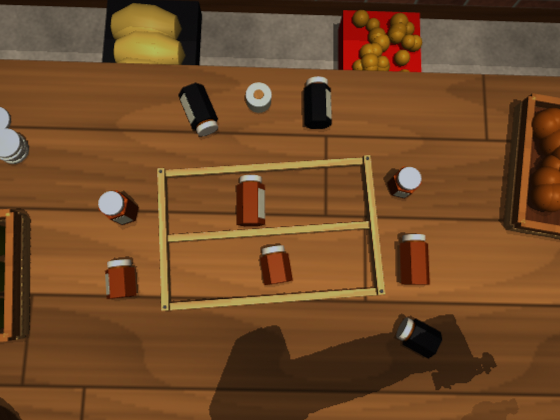

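View pics/side0.png

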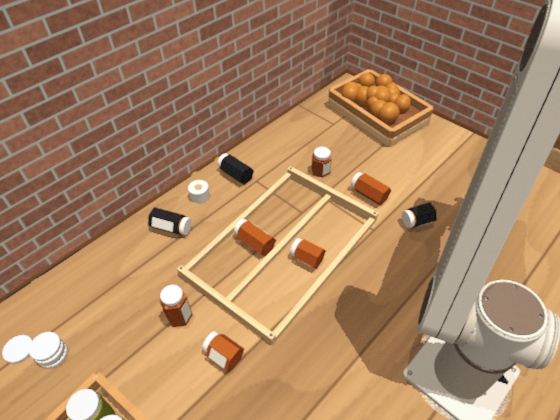

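```bash
cat > h.py <<'E'
import numpy as np,cv2
from workcell import bot
def ray(n,uv):
    m=bot.camera_model(n);K,T=np.array(m["K"]),np.array(m["T"])
    d=T[:3,:3]@np.linalg.inv(K)@np.array([uv[0],uv[1],1.]);return T[:3,3],d
def onz(n,uv,z):
    o,d=ray(n,uv);return o+d*(z-o[2])/d[2]
def tri(a,b):
    (o,d),(p,e)=ray("top",a),ray("side",b)
    s=np.linalg.lstsq(np.c_[d,-e],p-o,rcond=None)[0];return (o+d*s[0]+p+e*s[1])/2
E
python3 - <<'E'
from h import *
t=cv2.imread("pics/top0.png");s=cv2.imread("pics/side0.png")
print("left cap",tri((111,203),(173,295)),"right cap",tri((409,178),(322,153)))
print("corners",[onz("top",c,.034).round(4).tolist() for c in ((161,171),(367,158),(381,292),(166,308))])
hsv=cv2.cvtColor(t,cv2.COLOR_BGR2HSV)
y=cv2.inRange(hsv,(18,90,120),(32,255,255));y[:140]=0;y[320:]=0;y[:,:150]=0;y[:,392:]=0
r=cv2.inRange(hsv,(0,180,60),(9,255,200))
for c in cv2.findContours(r,cv2.RETR_EXTERNAL,cv2.CHAIN_APPROX_NONE)[0]:
    if cv2.contourArea(c)>150: print(cv2.minAreaRect(c),cv2.boundingRect(c))
a=cv2.resize(t[160:300,90:440],None,fx=2.2,fy=2.2,interpolation=3)
b=cv2.resize(s[140:360,150:400],None,fx=2.2,fy=2.2,interpolation=3)[:,:]
cv2.imwrite("pics/topc.png",a)
E
```

```text
left cap [0.57849073 0.34675474 0.10252406] right cap [ 0.65724266 -0.29315313  0.0744711 ]
corners [[0.6696, 0.2636, 0.034], [0.7133, -0.2081, 0.034], [0.408, -0.2357, 0.034], [0.3641, 0.2339, 0.034]]
((120.41175079345703, 282.35296630859375), (29.298065185546875, 28.99127769470215), 85.60128784179688) (106, 267, 30, 32)
((275.7297058105469, 268.37835693359375), (27.947826385498047, 27.94782829284668), 80.53767395019531) (261, 253, 31, 32)
((414.0, 262.5), (41.0, 28.0), 90.0) (400, 242, 29, 42)
((250.5, 203.0), (40.0, 27.0), 90.0) (237, 183, 28, 41)
((400.5, 57.5), (29.0, 39.0), 90.0) (381, 43, 40, 30)
((392.7307434082031, 22.61658477783203), (54.16106033325195, 23.176185607910156), 1.7899105548858643) (366, 11, 55, 25)
((356.0, 40.0), (60.0, 26.0), 90.0) (343, 10, 27, 61)
```

View pics/topc.png

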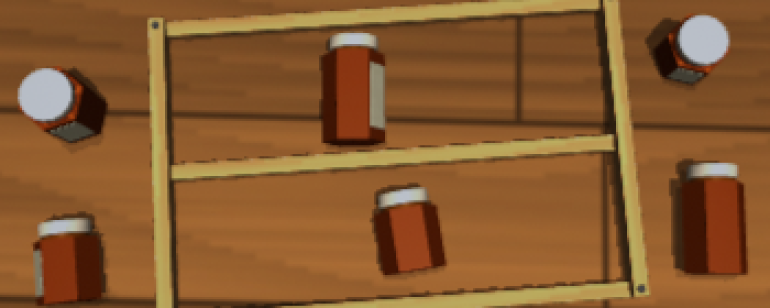

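```bash
cat >> h.py <<'E'
from scipy.spatial.transform import Rotation as R
YAW=.094;C=np.array([.5388,.0134])
RX=np.array([np.cos(YAW),np.sin(YAW)]);RY=np.array([-RX[1],RX[0]])
def rk(p): d=np.asarray(p)[:2]-C;return np.r_[d@RX,d@RY]
def plan(x,y,z,tilt,o=None,yaw=0):
    "shift+rotvec from commanded~measured pose to: fingertip centre at rack (x,y), height z; tilt deg about rack x (+: tips toward +y)"
    o=o or bot.get_obs();q=R.from_quat(o["tool_rot"])
    base=R.from_euler("z",YAW+yaw)*R.from_matrix(np.array([[0,1,0],[1,0,0],[0,0,-1]],float))
    t=R.from_rotvec(np.deg2rad(tilt)*np.r_[RX,0])*base
    p=np.r_[C+x*RX+y*RY,z]-t.apply([0,0,bot.tip_extent])
    return np.r_[(p-o["eef_pos"]).round(4),np.rad2deg((t*q.inv()).as_rotvec()).round(1)].tolist()
E
python3 - <<'E'
from h import *
for n,c in dict(long=((352,33),(353,143),(353,90)),short=((402,186),(412,274),(408,231)),wl=((62,220),(70,302),(66,260)),wr=((714,165),(716,273),(715,220))).items():
    P=[onz("top",(90+u/2.2,160+v/2.2),z) for (u,v),z in zip(c,(.05,.045,.056))]
    d=rk(P[0])-rk(P[1]); print(n,rk(P[2]).round(3),"yaw",np.arctan2(d[1],d[0]).round(3),"len",np.hypot(*d).round(3))
q=rk(onz("top",(90+353/2.2,160+90/2.2),.056))
print(plan(.076,.0,.12,35),plan(.076,-.02,.12,0))
E
```

```text
long [0.066 0.038] yaw -0.056 len 0.113
short [-0.079 -0.007] yaw 0.043 len 0.087
wl [-0.083  0.327] yaw 0.061 len 0.08
wr [-0.09  -0.313] yaw -0.089 len 0.108
[0.4363, 0.4823, -0.0857, 31.8, -19.9, 71.9] [0.4377, 0.467, -0.0843, -0.1, -0.1, 74.4]
```

```bash
python3 -m jog '[[[0.2,0.2,0,15,-9,35,170],[0.42,0.42,0,31.8,-19.9,71.9,170],[0.42,0.42,0,31.8,-19.9,71.9,170],[0.42,0.42,0,31.8,-19.9,71.9,170],[0.42,0.42,0,31.8,-19.9,71.9,170],[0.42,0.42,0,31.8,-19.9,71.9,170],[0.42,0.42,0,31.8,-19.9,71.9,170],[0.42,0.42,0,31.8,-19.9,71.9,170],[0.42,0.42,0,31.8,-19.9,71.9,170],[0.42,0.42,0,31.8,-19.9,71.9,170]]]'
python3 - <<'E'
from h import *
print(bot.tip_extent,plan(.066,-.05,.1,35),bot.get_obs()["clock"])
E
```

```text
clock: 0.93
eef_pos: [0.4743, -0.1709, 0.2129]
tool_rot: [0.701, 0.659, 0.183, -0.2]
ft_force: [0.3, -0.8, -0.1]
grip_width: 0.0283
0.008 [0.1353, 0.1361, -0.1063, 3.6, -2.2, 8.2] 0.9333
```

```bash
python3 -m jog '[[[0.135,0.136,-0.03,3.6,-2.2,8.2,170],[0.135,0.136,-0.1,3.6,-2.2,8.2,170],[0.135,0.136,-0.106,3.6,-2.2,8.2,170],[0.135,0.136,-0.106,3.6,-2.2,8.2,170],[0.135,0.136,-0.106,3.6,-2.2,8.2,170],[0.135,0.136,-0.106,3.6,-2.2,8.2,170]]]'
python3 - <<'E'
from h import *
im=bot.camera("wrist");cv2.imwrite("pics/w1.png",im)
print(plan(.066,-.03,.012,35)); print(plan(.066,-.01,.012,35))
m=bot.camera_model("wrist");print(np.round(m["K"],1).tolist(),np.round(m["T"],3).tolist())
E
```

```text
clock: 1.43
eef_pos: [0.6086, -0.0318, 0.1024]
tool_rot: [0.643, 0.705, 0.201, -0.224]
ft_force: [-0.7, 0.1, -0.0]
grip_width: 0.0287
[-0.0006, 0.0167, -0.0836, -0.0, -0.3, -0.0]
[-0.0024, 0.0366, -0.0836, -0.0, -0.3, -0.0]
[[325.2, 0.0, 280.3], [0.0, 325.2, 212.7], [0.0, 0.0, 1.0]] [[0.996, 0.089, -0.032, 0.611], [0.094, -0.954, 0.283, -0.057], [-0.006, -0.285, -0.958, 0.281], [0.0, 0.0, 0.0, 1.0]]
```

View pics/w1.png

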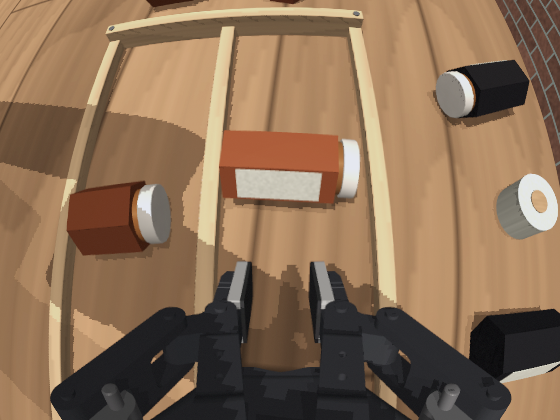

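```bash
cat >> h.py <<'E'
def wz(uv,z,m=None):
    m=m or bot.camera_model("wrist");K,T=np.array(m["K"]),np.array(m["T"])
    v=np.array([(uv[0]-K[0,2])/K[0,0],(uv[1]-K[1,2])/K[1,1]]);r=np.hypot(*v)
    d=T[:3,:3]@np.r_[v/r*np.sin(r),np.cos(r)];o=T[:3,3];return o+d*(z-o[2])/d[2]
E
python3 - <<'E'
from h import *
for uv in ((237,196),(322,201),(337,205)): print(rk(wz(uv,.028)).round(4))
for uv in ((137,185),(142,238)): print("short topflat",rk(wz(uv,.056)).round(4))
print(bot.get_obs()["eef_pos"],plan(.06,-.025,.012,35,yaw=-.03), plan(.06,-.01,.012,35,yaw=-.03))
E
```

```text
[0.028  0.0133]
[0.0984 0.0088]
[0.1108 0.0053]
short topflat [-0.0504  0.0136]
short topflat [-0.0402 -0.0294]
[ 0.60831633 -0.03149947  0.10219009] [-0.007, 0.0211, -0.0836, -0.1, 0.6, -1.4] [-0.0084, 0.036, -0.0836, -0.1, 0.6, -1.4]
```

```bash
python3 -m jog '[[[-0.006,0.01,-0.04,0,0.6,-1.4,170],[-0.007,0.016,-0.075,0,0.6,-1.4,170],[-0.007,0.02,-0.083,0,0.6,-1.4,170],[-0.007,0.02,-0.083,0,0.6,-1.4,170],[-0.007,0.02,-0.083,0,0.6,-1.4,170]]]'
python3 - <<'E'
from h import *
print(plan(.06,.008,.012,35,yaw=-.03))
E
```

```text
clock: 1.9
eef_pos: [0.6017, -0.0168, 0.0252]
tool_rot: [0.654, 0.695, 0.202, -0.223]
ft_force: [-0.8, -0.5, 0.9]
grip_width: 0.0283
[-0.0034, 0.0392, -0.0066, 0.0, 0.4, 0.3]
```

```bash
python3 -m jog '[[[0,0,0,0,0,0,170],[-0.001,0.015,0,0,0,0,170],[-0.003,0.026,0,0,0,0,170],[-0.003,0.03,0,0,0,0,170],[-0.003,0.03,0,0,0,0,170]]]'
python3 - <<'E'
from h import *
print(plan(.06,.008,.012,35,yaw=-.03))
E
```

```text
clock: 2.32
eef_pos: [0.5984, 0.0154, 0.0252]
tool_rot: [0.653, 0.696, 0.201, -0.222]
ft_force: [-0.4, 0.4, 0.9]
grip_width: 0.0281
[-0.0002, 0.0071, -0.0067, 0.0, 0.4, 0.2]
```

```bash
python3 -m jog '[[[0,-0.003,-0.006,0,0,0,170],[0,-0.003,-0.006,0,0,0,170],[0,0.01,-0.006,0,0,0,170],[0,0.012,-0.003,0,0,0,170],[-0.001,0.015,0.004,0,0,0,170],[-0.001,0.02,0.011,0,0,0,170],[-0.002,0.026,0.017,0,0,0,170],[-0.002,0.033,0.021,0,0,0,170],[-0.003,0.039,0.022,0,0,0,170],[-0.003,0.039,0.022,0,0,0,170]]]'
python3 - <<'E'
from h import *
im=bot.camera("wrist");cv2.imwrite("pics/w2.png",im)
E
```

```text
clock: 3.15
eef_pos: [0.5955, 0.0542, 0.047]
tool_rot: [0.653, 0.695, 0.202, -0.222]
ft_force: [-0.2, -0.5, 0.2]
grip_width: 0.0284
```

View pics/w2.png

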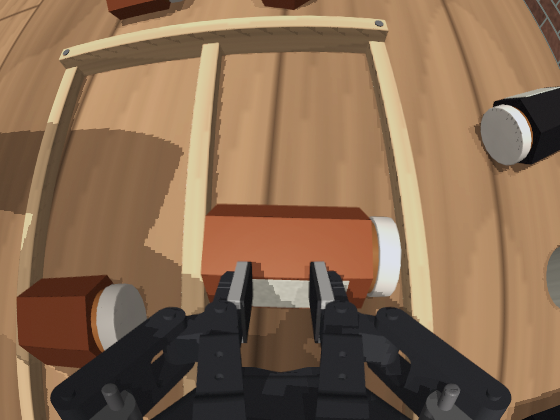

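```bash
python3 - <<'E'
from h import *
for uv,z in (((207,300),.028),((280,308),.028),((280,280),.056),((280,215),.056)): print(rk(wz(uv,z)).round(4))
o=bot.get_obs();t=R.from_quat(o["tool_rot"]).apply([0,0,.008])+o["eef_pos"];print(rk(t),t[2],o["ft_force"])
E
```

```text
[0.0138 0.0137]
[0.0584 0.0085]
[0.0591 0.0233]
[0.0601 0.0584]
[0.0600441  0.03928331] 0.03993014256825783 [-0.47938335 -0.02121038  0.0799655 ]
```

```bash
python3 - <<'E'
from h import *
o=bot.get_obs();t=R.from_quat(o["tool_rot"]);m=bot.camera_model("wrist");K,T=np.array(m["K"]),np.array(m["T"])
for p in ([11,14,8],[-11,14,8],[11,14,-20],[0,14,8],[0,14,0]):
    w=t.apply(np.array(p)/1000)+o["eef_pos"];c=T[:3,:3].T@(w-T[:3,3]);a=np.arctan2(np.hypot(c[0],c[1]),c[2]);v=c[:2]/np.hypot(c[0],c[1])*a
    print(p,(v*[K[0,0],K[1,1]]+[K[0,2],K[1,2]]).round(0),w.round(3))
a=bot.camera("side")[170:320,180:400];b=bot.camera("top")[150:310,150:390]
cv2.imwrite("pics/st3.png",np.vstack([cv2.resize(a,(560,380),interpolation=3)[:,:],cv2.resize(b,(560,220 if 0 else 373),interpolation=3)])[:, :][:600] if 0 else np.hstack([cv2.resize(a,(396,270),interpolation=3),cv2.resize(b,(400,270),interpolation=3)]))
E
```

```text
[11, 14, 8] [306. 237.] [0.608 0.068 0.046]
[-11, 14, 8] [305. 271.] [0.609 0.05  0.033]
[11, 14, -20] [310. 259.] [0.61  0.052 0.069]
[0, 14, 8] [305. 255.] [0.609 0.059 0.04 ]
[0, 14, 0] [306. 261.] [0.609 0.055 0.046]
```

View pics/st3.png

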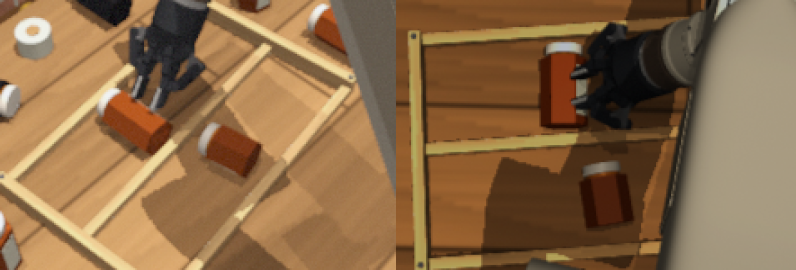

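```bash
python3 -m jog '[[[0.003,-0.035,0.005,0,0,0,170],[0.007,-0.075,0.0,0,0,0,170],[0.007,-0.075,-0.02,0,0,0,170],[0.007,-0.075,-0.03,0,0,0,170],[0.007,-0.075,-0.033,0,0,0,170],[0.007,-0.075,-0.033,0,0,0,170]]]'; python3 -m jog '[[[0,0,-0.003,0,0,0,170],[0,0,-0.005,0,0,0,170],[0,0,-0.005,0,0,0,170]]]'; python3 - <<'E'
from h import *
im=bot.camera("wrist");cv2.imwrite("pics/w4.png",cv2.resize(im[150:350,180:380],(700,700)[:2] if 0 else (600,600),interpolation=3))
for uv in ((281,200),): print(rk(wz(uv,.028)))
E
```

```text
clock: 3.8
eef_pos: [0.6008, -0.0212, 0.0115]
tool_rot: [0.654, 0.694, 0.2, -0.225]
ft_force: [-0.5, -0.5, -0.2]
grip_width: 0.0286
clock: 4.05
eef_pos: [0.6025, -0.0214, 0.0083]
tool_rot: [0.653, 0.695, 0.201, -0.223]
ft_force: [-0.5, -0.3, -0.6]
grip_width: 0.0284
[ 0.06110103 -0.01183638]
```

View pics/w4.png

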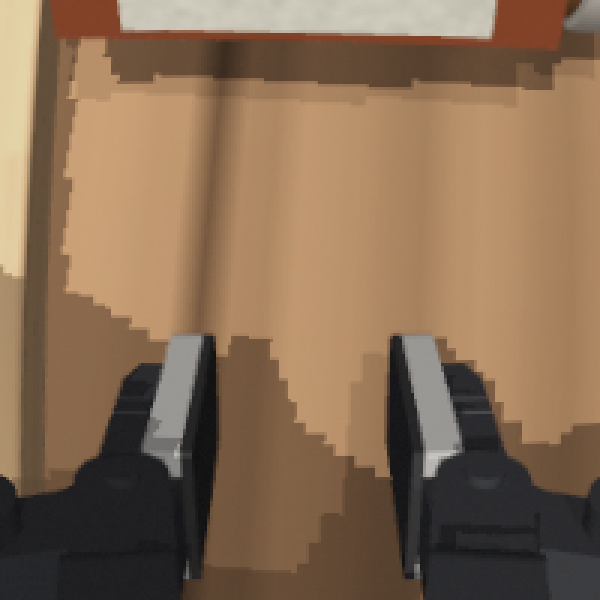

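```bash
for i in 1 2 3; do python3 -m jog '[[[0,0,-0.005,0,0,0,170],[0,0,-0.005,0,0,0,170]]]' | grep -E "eef|force"; done
```

```text
eef_pos: [0.6023, -0.022, 0.0027]
ft_force: [0.2, 0.3, -1.1]
eef_pos: [0.602, -0.0222, -0.0028]
ft_force: [0.1, -0.2, 0.3]
eef_pos: [0.6019, -0.0222, -0.0079]
ft_force: [-0.7, -0.4, 1.0]
```

```bash
for i in 1 2 3; do python3 -m jog '[[[0,0,-0.003,0,0,0,170],[0,0,-0.003,0,0,0,170]]]' | grep -E "eef|force"; done
```

```text
eef_pos: [0.6026, -0.0223, -0.0103]
ft_force: [0.1, -0.8, 0.3]
eef_pos: [0.6028, -0.0223, -0.0108]
ft_force: [-2.4, -0.8, 9.4]
eef_pos: [0.603, -0.0222, -0.011]
ft_force: [-8.1, -3.5, 21.2]
```

```bash
sed -i 's/bot.tip_extent\])/TIP])/; s/^YAW=/TIP=-.0205;YAW=/' h.py; python3 -m jog '[[[0,0,0.012,0,0,0,170],[0,0,0.012,0,0,0,170],[0,0,0.012,0,0,0,170]]]' ; python3 - <<'E'
from h import *
print(plan(.06,-.012,.011,35,yaw=-.03));print(plan(.06,.005,.011,35,yaw=-.03))
E
```

```text
clock: 5.35
eef_pos: [0.6032, -0.0226, -0.0034]
tool_rot: [0.654, 0.695, 0.202, -0.222]
ft_force: [-0.9, 0.3, -0.0]
grip_width: 0.0283
[-0.0047, 0.0414, -0.0024, 0.1, 0.5, 0.3]
[-0.0063, 0.0583, -0.0024, 0.1, 0.5, 0.3]
```

```bash
python3 -m jog '[[[-0.004,0.035,-0.002,0,0.5,0.3,170],[-0.006,0.056,-0.002,0,0.5,0.3,170],[-0.006,0.06,-0.002,0,0.5,0.3,170],[-0.007,0.063,-0.001,0,0.5,0.3,170],[-0.007,0.066,0.006,0,0.5,0.3,170],[-0.007,0.07,0.013,0,0.5,0.3,170],[-0.008,0.076,0.019,0,0.5,0.3,170],[-0.008,0.083,0.023,0,0.5,0.3,170],[-0.009,0.091,0.026,0,0.5,0.3,170],[-0.009,0.091,0.026,0,0.5,0.3,170]]]'
python3 - <<'E'
from h import *
im=bot.camera("wrist");cv2.imwrite("pics/w5.png",im)
E
```

```text
clock: 6.18
eef_pos: [0.5938, 0.0701, 0.0235]
tool_rot: [0.652, 0.696, 0.199, -0.226]
ft_force: [-1.1, -0.2, 0.0]
grip_width: 0.0287
```

View pics/w5.png

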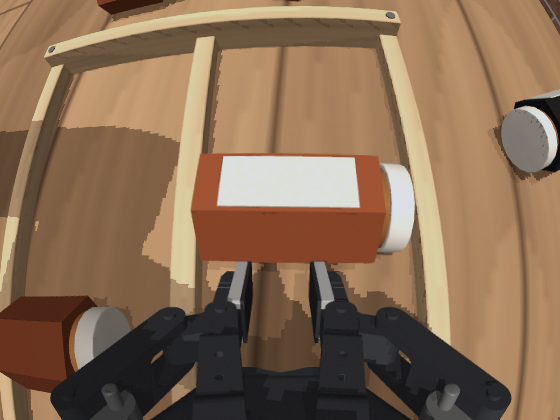

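```bash
python3 - <<'E'
from h import *
for uv,z in (((198,262),.028),((375,262),.028),((288,208),.056),((288,157),.056),((411,210),.028)): print(rk(wz(uv,z)).round(4))
print(plan(.066,.02,.016,0));print(plan(.066,.145,.016,0))
E
```

```text
[0.0139 0.05  ]
[0.1114 0.0474]
[0.064 0.071]
[0.0648 0.0976]
[0.1366 0.0766]
[0.0091, -0.03, -0.0274, -34.7, -3.9, 1.6]
[-0.0027, 0.0944, -0.0274, -34.7, -3.9, 1.6]
```

```bash
python3 -m jog '[[[0.009,-0.03,0.01,-7,-0.8,0.3,170],[0.009,-0.035,0.01,-34.7,-3.9,1.6,170],[0.009,-0.035,0.005,-34.7,-3.9,1.6,170],[0.009,-0.033,0,-34.7,-3.9,1.6,170],[0.009,-0.03,-0.015,-34.7,-3.9,1.6,170],[0.009,-0.03,-0.027,-34.7,-3.9,1.6,170],[0.009,-0.03,-0.027,-34.7,-3.9,1.6,170],[0.009,-0.03,-0.027,-34.7,-3.9,1.6,170]]]'
python3 - <<'E'
from h import *
print(plan(.066,.035,.014,0),plan(.066,.15,.014,0))
E
```

```text
clock: 6.9
eef_pos: [0.6013, 0.039, -0.0057]
tool_rot: [0.673, 0.739, -0.001, -0.001]
ft_force: [-0.1, -0.3, 0.6]
grip_width: 0.0287
[-0.0001, 0.0155, -0.0008, -0.0, -0.2, 0.1] [-0.0109, 0.1299, -0.0008, -0.0, -0.2, 0.1]
```

Now the level push, steadily, to just short of the end batten.

```bash
python3 -m jog '[[[0,0.015,0,0,0,0,170],[-0.001,0.028,0,0,0,0,170],[-0.002,0.041,0,0,0,0,170],[-0.004,0.055,0,0,0,0,170],[-0.005,0.069,0,0,0,0,170],[-0.006,0.083,0,0,0,0,170],[-0.008,0.097,0,0,0,0,170],[-0.009,0.111,0,0,0,0,170],[-0.01,0.122,0,0,0,0,170],[-0.01,0.126,0,0,0,0,170]]]'
python3 - <<'E'
from h import *
im=bot.camera("wrist");cv2.imwrite("pics/w6.png",im)
print(plan(.066,.153,.014,0))
E
```

```text
clock: 7.73
eef_pos: [0.5921, 0.1672, -0.0049]
tool_rot: [0.673, 0.74, 0.0, -0.001]
ft_force: [0.8, -1.9, -0.7]
grip_width: 0.0286
[-0.002, 0.0047, -0.0015, -0.1, -0.0, -0.0]
```

View pics/w6.png

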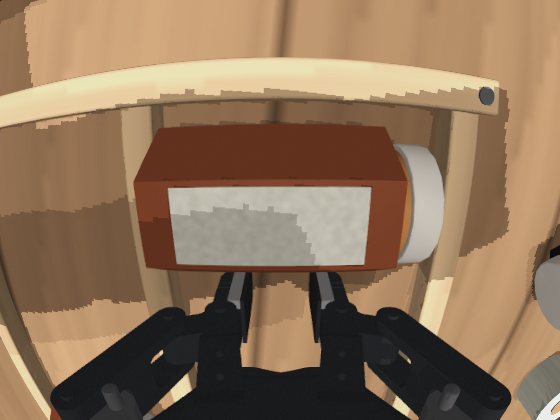

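```bash
python3 - <<'E'
from h import *
print(rk(wz((160,128),.028)),rk(wz((385,127),.028)),rk(wz((270,101),.034)))
E
for i in 1 2 3; do python3 -m jog '[[[0,0.003,0,0,0,0,170],[0,0.004,0,0,0,0,170],[0,0.004,0,0,0,0,170]]]'|grep -E "eef|force"; done
```

```text
[0.01779492 0.22337832] [0.10935284 0.22345459] [0.06320784 0.23236917]
eef_pos: [0.5923, 0.1685, -0.005]
ft_force: [-0.4, -0.5, -0.2]
eef_pos: [0.5925, 0.1725, -0.005]
ft_force: [0.1, -1.0, 0.3]
eef_pos: [0.5925, 0.1769, -0.0049]
ft_force: [0.4, -1.0, -0.1]
```

```bash
for i in 1 2; do python3 -m jog '[[[0,0.002,0,0,0,0,170],[0,0.003,0,0,0,0,170],[0,0.003,0,0,0,0,170]]]'|grep -E "eef|force"; done
```

```text
eef_pos: [0.5925, 0.1772, -0.005]
ft_force: [0.1, -7.4, 1.0]
eef_pos: [0.5925, 0.1773, -0.005]
ft_force: [0.4, -14.5, 2.3]
```

```bash
python3 -m jog '[[[0.003,-0.03,0,0,0,0,170],[0.005,-0.045,0.03,0,0,0,170],[-0.03,-0.045,0.07,0,0,0,170],[-0.06,-0.055,0.11,0,0,0,170],[-0.09,-0.065,0.13,0,0,0,170],[-0.09,-0.065,0.13,0,0,0,170]]]'
python3 - <<'E'
from h import *
print(bot.get_obs()["joint_pos"].round(2))
im=bot.camera("wrist");cv2.imwrite("pics/w7.png",im)
hsv=cv2.cvtColor(im,cv2.COLOR_BGR2HSV);r=cv2.inRange(hsv,(0,150,40),(9,255,220))
for c in cv2.findContours(r,cv2.RETR_EXTERNAL,cv2.CHAIN_APPROX_NONE)[0]:
    if cv2.contourArea(c)>300: print(cv2.boundingRect(c),cv2.contourArea(c))
a=bot.camera("top");cv2.imwrite("pics/t7.png",a)
hsv=cv2.cvtColor(a,cv2.COLOR_BGR2HSV);r=cv2.inRange(hsv,(0,180,60),(9,255,200))
for c in cv2.findContours(r,cv2.RETR_EXTERNAL,cv2.CHAIN_APPROX_NONE)[0]:
    if cv2.contourArea(c)>150: print(cv2.boundingRect(c))
E
```

```text
clock: 9.53
eef_pos: [0.5012, 0.1178, 0.1292]
tool_rot: [0.674, 0.739, 0.002, 0.0]
ft_force: [-0.1, 0.1, -0.3]
grip_width: 0.0284
[ 0.23  0.32 -0.11  1.13  0.    1.71]
(185, 290, 31, 26) 539.0
(333, 56, 125, 83) 8717.5
(107, 267, 29, 32)
(266, 253, 26, 31)
(409, 242, 20, 42)
(381, 43, 40, 30)
(366, 11, 54, 25)
(343, 10, 27, 61)
```

```bash
R='[-0.03,-0.02,0,0,0,72,170]'; python3 -m jog '[[[-0.02,-0.01,0,0,0,36,170],[-0.04,-0.02,0,0,0,70,170],[-0.04,-0.02,0,0,0,70,170],[-0.04,-0.02,0,0,0,70,170],[-0.04,-0.02,0,0,0,70,170],[-0.04,-0.02,0,0,0,70,170],[-0.04,-0.02,0,0,0,70,170],[-0.04,-0.02,0,0,0,70,170],[-0.04,-0.02,0,0,0,70,170],[-0.04,-0.02,0,0,0,70,170]]]' | grep eef; python3 -m jog '[[[0,0,0,0,0,36,170],[0,0,0,0,0,70,170],[0,0,0,0,0,70,170],[0,0,0,0,0,70,170],[0,0,0,0,0,70,170],[0,0,0,0,0,70,170],[0,0,0,0,0,70,170],[0,0,0,0,0,70,170],[0,0,0,0,0,70,170],[0,0,0,0,0,70,170]]]' | grep eef
python3 - <<'E'
from h import *
print(bot.get_obs()["joint_pos"].round(2),plan(-.085,.075,.10,-35,yaw=np.pi))
E
```

```text
eef_pos: [0.4631, 0.0984, 0.1241]
eef_pos: [0.4631, 0.0984, 0.124]
[ 0.21  0.25 -0.22  1.1   0.   -0.76] [-0.0148, -0.03, -0.0408, -34.5, 8.9, 38.5]
```

```bash
python3 -m jog '[[[-0.015,-0.01,0,-17,4.5,19,170],[-0.015,-0.03,-0.02,-34.5,8.9,38.5,170],[-0.015,-0.03,-0.041,-34.5,8.9,38.5,170],[-0.015,-0.03,-0.041,-34.5,8.9,38.5,170],[-0.015,-0.03,-0.041,-34.5,8.9,38.5,170],[-0.015,-0.03,-0.041,-34.5,8.9,38.5,170],[-0.015,-0.03,-0.041,-34.5,8.9,38.5,170],[-0.015,-0.03,-0.041,-34.5,8.9,38.5,170],[-0.015,-0.03,-0.041,-34.5,8.9,38.5,170]]]'
python3 - <<'E'
from h import *
im=bot.camera("wrist");cv2.imwrite("pics/w8.png",im)
hsv=cv2.cvtColor(im,cv2.COLOR_BGR2HSV);r=cv2.inRange(hsv,(0,150,40),(9,255,220))
for c in cv2.findContours(r,cv2.RETR_EXTERNAL,cv2.CHAIN_APPROX_NONE)[0]:
    if cv2.contourArea(c)>300: print(cv2.approxPolyDP(c,6,True)[:,0].tolist())
E
```

```text
clock: 12.05
eef_pos: [0.4467, 0.0692, 0.082]
tool_rot: [0.705, -0.643, 0.222, 0.202]
ft_force: [-0.2, -0.3, 0.1]
grip_width: 0.0284
[[57, 384], [48, 382], [32, 401], [31, 419], [40, 419], [40, 410], [59, 416], [49, 400]]
[[318, 141], [234, 149], [242, 222], [323, 215], [324, 182], [312, 183], [316, 176], [303, 172], [323, 173]]
```

View pics/w8.png

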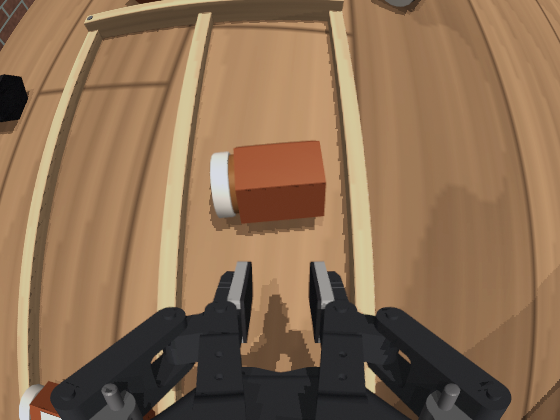

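```bash
python3 - <<'E'
from h import *
a,b=rk(wz((242,221),.028)),rk(wz((323,215),.028));print(a,b)
xm=(a[0]+b[0])/2;ym=(a[1]+b[1])/2;yw=np.arctan2(a[1]-b[1],a[0]-b[0]);print(xm,ym,yw)
yw=np.clip(yw,-.1,.1)
print(plan(xm,ym+.022,.011,-35,yaw=np.pi+yw));print(plan(xm,ym+.005,.011,-35,yaw=np.pi+yw))
E
```

```text
[-0.05787875  0.02624688] [-0.11864816  0.02189301]
-0.08826345696463575 0.02406994194128301 0.07152357522361871
[0.0005, -0.0293, -0.0886, -0.3, 2.5, 3.6]
[0.0021, -0.0462, -0.0886, -0.3, 2.5, 3.6]
```

```bash
python3 -m jog '[[[0,-0.012,-0.035,0,1.2,1.8,170],[0,-0.022,-0.07,0,2.5,3.6,170],[0,-0.028,-0.088,0,2.5,3.6,170],[0,-0.028,-0.088,0,2.5,3.6,170],[0,-0.028,-0.088,0,2.5,3.6,170]]]'
python3 - <<'E'
from h import *
print(plan(-.088,.029,.011,-35,yaw=np.pi+.0715))
E
```

```text
clock: 12.52
eef_pos: [0.4472, 0.0386, -0.0039]
tool_rot: [0.727, -0.618, 0.213, 0.209]
ft_force: [0.4, 0.4, 0.4]
grip_width: 0.0283
[0.0024, -0.0163, -0.0019, -0.3, 0.0, 0.2]
```

```bash
python3 -m jog '[[[0.002,-0.014,-0.002,0,0,0,170],[0.002,-0.018,-0.002,0,0,0,170],[0.002,-0.021,-0.001,0,0,0,170],[0.003,-0.024,0.006,0,0,0,170],[0.003,-0.028,0.013,0,0,0,170],[0.004,-0.034,0.019,0,0,0,170],[0.004,-0.041,0.023,0,0,0,170],[0.005,-0.049,0.026,0,0,0,170],[0.005,-0.049,0.026,0,0,0,170],[0.003,-0.03,0.03,0,0,0,170]]]'
cat >> h.py <<'E'
def look(name):
    im=bot.camera("wrist");cv2.imwrite(f"pics/{name}.png",im)
    hsv=cv2.cvtColor(im,cv2.COLOR_BGR2HSV)
    for nm,lo,hi in (("red",(0,150,30),(9,255,240)),("pale",(0,0,110),(180,60,255))):
        r=cv2.inRange(hsv,lo,hi);r[265:]=0;r[:,:150]=0;r[:,400:]=0
        for c in cv2.findContours(r,cv2.RETR_EXTERNAL,cv2.CHAIN_APPROX_NONE)[0]:
            if cv2.contourArea(c)>150: print(nm,cv2.contourArea(c),cv2.approxPolyDP(c,4,True)[:,0].tolist())
E
python3 - <<'E'
from h import *
look("w9")
E
```

```text
clock: 13.35
eef_pos: [0.4491, 0.0069, 0.0261]
tool_rot: [0.727, -0.619, 0.213, 0.21]
ft_force: [-0.7, -0.3, 0.6]
grip_width: 0.0282
red 1246.0 [[215, 209], [222, 243], [240, 243], [235, 242], [232, 206], [323, 204], [319, 237], [311, 241], [331, 239], [339, 202], [219, 202]]
red 997.0 [[333, 141], [322, 136], [222, 138], [216, 144], [215, 177], [222, 169], [218, 164], [246, 160], [241, 159], [241, 150], [243, 156], [237, 160], [239, 149], [236, 156], [235, 150], [228, 151], [230, 146]]
pale 2861.0 [[323, 206], [232, 208], [236, 240], [316, 239]]
pale 1965.5 [[189, 146], [181, 174], [184, 215], [190, 230], [211, 230], [205, 164], [212, 146]]
```

```bash
python3 - <<'E'
from h import *
a,b=rk(wz((222,243),.028)),rk(wz((331,241),.028));print(a,b)
xm=(a[0]+b[0])/2;ym=(a[1]+b[1])/2;yw=np.arctan2(a[1]-b[1],a[0]-b[0]);print(xm,ym,yw)
print(plan(xm,ym+.02,.03,-35,yaw=np.pi+yw));print(plan(xm,ym+.02,.011,-35,yaw=np.pi+yw));print(plan(xm,ym+.005,.011,-35,yaw=np.pi+yw))
E
```

```text
[-0.05559528 -0.00090834] [-0.11651361 -0.00603246]
-0.08605444663687761 -0.0034703989202848552 0.08391695413553232
[0.0022, -0.0013, -0.0133, -0.4, 0.5, 0.7]
[0.0022, -0.0013, -0.0323, -0.4, 0.5, 0.7]
[0.0036, -0.0162, -0.0323, -0.4, 0.5, 0.7]
```

```bash
python3 -m jog '[[[0.002,0.003,-0.016,0,0.5,0.7,170],[0.002,0,-0.032,0,0.5,0.7,170],[0.002,0,-0.032,0,0.5,0.7,170],[0.002,0,-0.032,0,0.5,0.7,170]]]' | grep -E "eef|force"; python3 -m jog '[[[0.001,-0.014,0,0,0,0,170],[0.001,-0.018,0,0,0,0,170],[0.002,-0.021,0.001,0,0,0,170],[0.002,-0.024,0.008,0,0,0,170],[0.003,-0.028,0.015,0,0,0,170],[0.003,-0.034,0.021,0,0,0,170],[0.004,-0.041,0.025,0,0,0,170],[0.004,-0.049,0.028,0,0,0,170],[0.004,-0.049,0.028,0,0,0,170],[0.003,-0.03,0.032,0,0,0,170]]]'
python3 - <<'E'
from h import *
look("w10")
E
```

```text
eef_pos: [0.4514, 0.0091, -0.0064]
ft_force: [-0.6, -0.4, 0.7]
clock: 14.57
eef_pos: [0.454, -0.023, 0.0261]
tool_rot: [0.731, -0.613, 0.211, 0.211]
ft_force: [-0.1, 0.6, 0.4]
grip_width: 0.0285
red 4683.0 [[220, 234], [329, 236], [339, 197], [228, 198], [216, 192]]
red 1002.5 [[215, 190], [218, 184], [224, 188], [220, 181], [225, 178], [230, 190], [230, 170], [220, 163], [223, 159], [230, 168], [234, 139], [331, 137], [223, 134], [216, 139], [220, 173], [215, 174]]
pale 4650.5 [[233, 141], [232, 193], [322, 192], [318, 140]]
pale 1933.5 [[190, 141], [181, 177], [189, 224], [211, 225], [205, 166], [212, 142]]
```

View pics/w10.png

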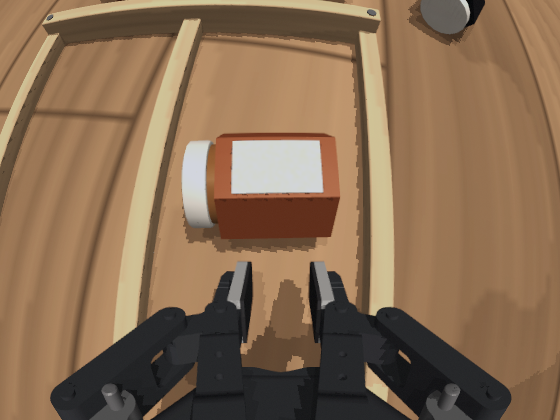

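```bash
python3 - <<'E'
from h import *
a,b=rk(wz((220,236),.028)),rk(wz((331,236),.028));print(a,b)
ym=max(a[1],b[1]);xm=(a[0]+b[0])/2+.005
print(xm,plan(xm,ym+.03,.014,0,yaw=np.pi));print(plan(xm,-.150,.014,0,yaw=np.pi))
E
```

```text
[-0.05171606 -0.03472119] [-0.11404552 -0.03971628]
-0.07788079215337387 [0.0062, 0.0201, -0.033, 34.6, 1.8, -4.7]
[0.0198, -0.1246, -0.033, 34.6, 1.8, -4.7]
```

```bash
python3 -m jog '[[[0.006,0.02,0.01,7,0.4,-1,170],[0.006,0.025,0.01,34.6,1.8,-4.7,170],[0.006,0.025,0.005,34.6,1.8,-4.7,170],[0.006,0.023,0,34.6,1.8,-4.7,170],[0.006,0.02,-0.015,34.6,1.8,-4.7,170],[0.006,0.02,-0.033,34.6,1.8,-4.7,170],[0.006,0.02,-0.033,34.6,1.8,-4.7,170],[0.006,0.02,-0.033,34.6,1.8,-4.7,170]]]'
python3 - <<'E'
from h import *
print(plan(-.078,-.01,.014,0,yaw=np.pi),plan(-.078,-.150,.014,0,yaw=np.pi))
E
```

```text
clock: 15.28
eef_pos: [0.46, -0.0008, -0.0076]
tool_rot: [0.739, -0.673, -0.0, 0.001]
ft_force: [-0.6, 0.5, 0.1]
grip_width: 0.0284
[0.0021, -0.003, 0.0011, 0.1, -0.2, 0.0] [0.0152, -0.1424, 0.0011, 0.1, -0.2, 0.0]
```

```bash
python3 -m jog '[[[0.002,-0.013,0.001,0,0,0,170],[0.003,-0.026,0.001,0,0,0,170],[0.005,-0.041,0.001,0,0,0,170],[0.006,-0.056,0.001,0,0,0,170],[0.007,-0.071,0.001,0,0,0,170],[0.009,-0.086,0.001,0,0,0,170],[0.01,-0.101,0.001,0,0,0,170],[0.012,-0.116,0.001,0,0,0,170],[0.013,-0.128,0.001,0,0,0,170],[0.014,-0.136,0.001,0,0,0,170]]]'
for i in 1 2 3; do python3 -m jog '[[[0,-0.003,0,0,0,0,170],[0,-0.004,0,0,0,0,170],[0,-0.004,0,0,0,0,170]]]'|grep -E "eef|force"; done
python3 - <<'E'
from h import *
look("w11");o=bot.get_obs();print(rk(o["eef_pos"]))
E
```

```text
clock: 16.12
eef_pos: [0.4764, -0.1363, -0.0052]
tool_rot: [0.74, -0.672, 0.001, -0.0]
ft_force: [-0.8, 0.8, 0.2]
grip_width: 0.0285
eef_pos: [0.4755, -0.14, -0.0058]
ft_force: [0.2, -0.1, 1.1]
eef_pos: [0.4753, -0.1441, -0.0059]
ft_force: [-0.5, 0.6, 0.5]
eef_pos: [0.4753, -0.1446, -0.0059]
ft_force: [0.1, 11.4, 3.5]
red 13963.5 [[218, 128], [204, 182], [211, 264], [233, 264], [230, 188], [356, 188], [358, 182], [358, 188], [373, 191], [365, 264], [386, 263], [395, 183], [375, 129]]
pale 10003.5 [[230, 190], [234, 264], [363, 264], [371, 191]]
pale 4037.5 [[181, 144], [170, 152], [162, 174], [161, 230], [173, 261], [205, 264], [194, 229], [194, 194], [201, 155], [210, 148]]
[-0.07801561 -0.15138539]
```

```bash
python3 - <<'E'
from h import *
P=lambda u,v,z:rk(wz((u,v),z)).round(4)
print("far corner",P(218,128,.028),P(375,129,.028),"top far edge",P(204,182,.056),P(395,183,.056),"label far",P(230,190,.056),P(371,191,.056))
im=cv2.imread("pics/w11.png");col=im[60:135,290:300].mean(1).round(0).astype(int)
for i in range(0,75,3): print(60+i,col[i].tolist(),rk(wz((295,60+i),.034))[1].round(4))
E
```

```text
far corner [-0.0539 -0.2255] [-0.1159 -0.2259] top far edge [-0.0541 -0.2104] [-0.1157 -0.2106] label far [-0.0625 -0.2078] [-0.1076 -0.2077]
60 [104, 143, 183] -0.2511
63 [104, 143, 183] -0.2499
66 [104, 143, 183] -0.2488
69 [104, 143, 183] -0.2477
72 [104, 143, 183] -0.2465
75 [104, 143, 183] -0.2454
78 [104, 143, 183] -0.2443
81 [104, 143, 183] -0.2432
84 [115, 152, 183] -0.242
87 [148, 191, 211] -0.2409
90 [147, 190, 211] -0.2398
93 [147, 189, 211] -0.2387
96 [147, 190, 211] -0.2376
99 [148, 191, 211] -0.2365
102 [149, 192, 211] -0.2353
105 [151, 196, 211] -0.2342
108 [154, 197, 211] -0.2331
111 [156, 201, 212] -0.232
114 [155, 200, 212] -0.2309
117 [154, 198, 211] -0.2298
120 [154, 198, 211] -0.2287
123 [142, 184, 210] -0.2275
126 [54, 77, 107] -0.2264
129 [34, 58, 116] -0.2253
132 [35, 58, 116] -0.2242
```

```bash
python3 -m jog '[[[-0.003,0.03,0,0,0,0,170],[-0.004,0.06,0.02,0,0,0,170],[-0.03,0.08,0.06,0,0,0,170],[-0.07,0.09,0.1,0,0,0,170],[-0.11,0.1,0.14,0,0,0,170],[-0.15,0.11,0.17,0,0,0,170],[-0.17,0.12,0.18,0,0,0,170],[-0.17,0.12,0.18,0,0,0,170],[-0.17,0.12,0.18,0,0,0,170]]]'
python3 - <<'E'
from h import *
a,b=bot.camera("top"),bot.camera("side")
cv2.imwrite("pics/fin.png",np.hstack([cv2.resize(a[140:310,80:440],(450,213),interpolation=3),cv2.resize(b[120:380,140:400],(213,213),interpolation=3)]) if 0 else np.vstack([cv2.resize(a[140:310,80:440],(640,302),interpolation=3),cv2.resize(b[130:375,130:400],(640,290) if 0 else (330,298),interpolation=3).copy() if 0 else cv2.copyMakeBorder(cv2.resize(b[130:375,130:400],(328,298),interpolation=3),0,0,0,312,cv2.BORDER_CONSTANT)]))
E
```

```text
clock: 17.67
eef_pos: [0.3029, -0.0277, 0.1771]
tool_rot: [0.74, -0.672, 0.002, -0.001]
ft_force: [-0.2, 0.1, 0.3]
grip_width: 0.0285
```

View pics/fin.png

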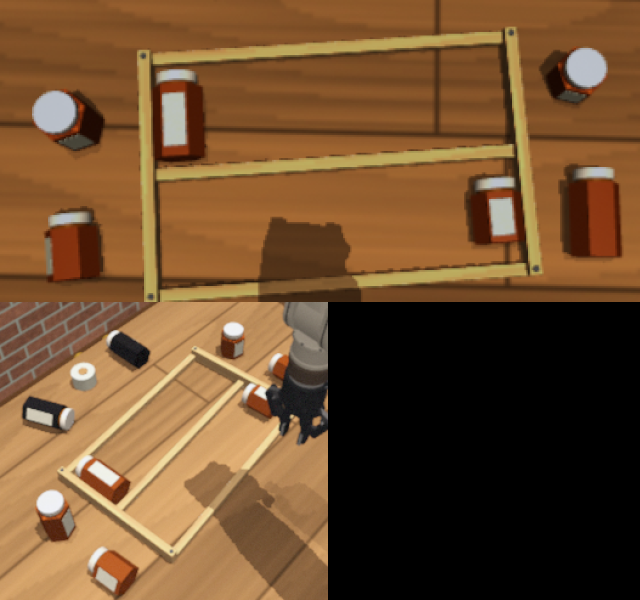

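Both jars lie square against their end battens with their labels up: the long jar by the long sample (left) and the short jar by the short sample (right). The samples and waiting jars are where they were, so I'm handing in.

```bash
python3 -c "
from workcell import bot
print(bot.job_done())"
```

```text
the job is handed in; nothing more can be done
None
```

I filed both jars and handed the job in at about 18 s on the robot's clock; `job_done` reports no verdict.

- **Long jar:** I rolled it one flat to the left and slid it to the left end, by the long sample.
- **Short jar:** I rolled it two flats to the right and slid it to the right end, by the short sample.
- **Seating:** I pushed each jar until the force rose (14.5 N for the long, 11.4 N for the short), which I took as contact with the end batten. For the short jar, the wrist camera put its far corner within 2 mm of the batten, square to about 0.006 rad. I did not measure the long jar again after its last push; before it, the wrist camera showed it square with about 9 mm left to go.
- **Final top and side views:** Both labels face up. The samples and waiting jars look unmoved, and the gripper is clear of everything.

**What failed or disagreed:**
- **First roll attempt:** It passed over the long jar without moving it. Touching the bench showed the fingertips about 20 mm behind the TCP, not 8 mm ahead of it as `bot.tip_extent` says. I used the measured value from then on.
- **Frame position:** The camera views disagree by a few millimetres. My estimate of the frame's centre is probably about 3 mm off along the lanes, within the 12 mm allowed.

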